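# Slide the spice jars into their matching rows

### The arm

A 6-joint arm with a two-finger parallel gripper is mounted at the origin on a cart in front of the work surface, level with it; the furniture and walls round the work are solid. World frame = base frame: x ahead of the robot, y to its left, z up, the work surface at z = 0. Lengths are in m, angles in degrees, forces in N, time in s.
With the tool pointing down it reaches from about 0.4 to 0.825 m from the base axis. Payload 7 kg.
Tool frame: the origin (TCP) lies midway between the tips of the shut fingers; the grasp point (between the pads) lies 19 mm behind it; z points along the fingers, y is the line along which they close (so a half turn about z gives the same grasp; the last joint's range is limited). The gripper opens to 88 mm and grips with 3 to 60 N. Pads are 19 mm wide; open, the fingers measure 130 mm over their backs; the gripper's body (78 mm by 193 mm) begins 47 mm behind the grasp point.
Start: joints at [-51.274, 20.546, 0.682, 0, -70.136, -16.507], TCP at [0.255, -0.625, 0.227] pointing down, gripper open.
Joint ranges: [-176.03, 176.03], [-82.01, 121.73], [-58.28, 71.71], [-173.87, 95.51], [-174.79, -0.11], [-173.66, 173.66]. Speed limits (degrees/s): [136.94, 136.94, 172.46, 180, 180, 180].

### API

Orientations are given as [roll, pitch, yaw] about the fixed x, y, z axes, in that order (R = Rz(yaw) Ry(pitch) Rx(roll)).
In Python, from plant import r gives the robot as it stands. The module is installed in compiled form; this text tells all that it offers.
- The arm moves only by the tool play_rows, never from a script. Its argument "rows" is a list of rows, each an object with "slide": the shift along the tool's x, y, z as a fraction of full scale, a list of three; "delta_rot": the turn, a rotation vector about the tool's x, y, z as a fraction of full scale, a list of three; "fingers": the opening, from -1 (shut) to 1 (fully open). In form: [{"slide": [x, y, z], "delta_rot": [rx, ry, rz], "fingers": fingers}, ...]. A call has 1 to 8 rows; each row shifts and turns the commanded pose from where the row before left it, along the tool's axes as they then stand; what a row does not reach is not made up. Full scale, the value 1, is 0.15 m for a shift and 0.08 rad for a turn. A row lasts 1/8 s, in which the tool goes at most 62.5 mm and 10.7 degrees, less where a joint would pass 70% of its speed; a pose out of reach is approached as far as the arm can. A call with a number of a shift or a turn outside -1 to 1 is refused whole. A call with a gripper value outside its range is refused whole. The fingers move at their own pace and stop on an object; "squeeze" is the grip in N (left out, the last holds). Time passes only in rows, so rows that do not move let the fingers close. It gives the time, the measured TCP pose, the force, the opening and the grip force at its end, in the units of the state.
- r.get_state(): the state, without advancing time (a new reading comes with each control period).
- r.capture(name): name is "scene" or "top" or "wrist"; returns a dict with "image" (384x512x3 uint8, blue, green, red), "fx", "fy", "cx", "cy" (pixels), "R" (3x3) and "t" (3): a world point X has camera coordinates R X + t; the wrist camera has in their place "T_tool_cam" (4x4, takes a point from camera to tool coordinates, whose origin is the TCP and whose axes are the flange's). Camera axes: x right, y down, z forward; pixel columns grow to the right and rows downward; lengths in m; the calibration is good to about 2 mm. A picture is of the moment at which its call begins: read the wrist's pose just before it. There is no depth.
- r.close_job(): hands the job in; it is judged then, once.
The state is a dict: "time_s": time; "joints": joint angles; "qd": joint speeds; "joint_torque": joint torques, N m; "tcp_pos": TCP position; "eef_rot": TCP orientation; "contact_force": force on the tool from outside, world axes, zero at the start; "moment": the same for the moment, N m; "gripper_width": finger opening in m; "gripper_force": force on a finger pad.
Only numpy, scipy, OpenCV 4.12 (cv2) and the standard library are available. Lean on these libraries where they do the work, as an engineer would, in place of code of your own. Each camera call takes 0.05 s, during which the arm holds its last target. There are 200 camera calls.

### The job

One of each kind of these look-alike spice jars already stands in its lane. Sort the two strays by size: push the tall one into the blue-striped lane and the short one into the yellow-striped lane, sliding them upright on the worktop without gripping or lifting, each behind its like. Push each row gently home so that its two jars touch and the sprung buffer plate at the far end stays pushed in; leave the honey jar, red-lidded jar, tin and mug where they stand.

Things in the scene. Friction and masses are not known exactly. Their poses are not given: they have to be found in the camera images.
- tall_1: tall slim spice jar with a dark lid, 41 mm diameter, 105 mm high, about 0.11 kg, the tall stray, standing in front of the lanes; origin at the centre of its underside, z up
- tall_2: the same size of tall slim jar (dark lid, 41 mm diameter, 105 mm high, about 0.11 kg) already standing in the tall jars' lane, centre 30 to 55 mm past the mouth, not yet home; origin at the centre of its underside, z up
- short_1: short stout spice jar with a dark lid, 44 mm diameter, 96 mm high, about 0.11 kg, the short stray, standing in front of the lanes; origin at the centre of its underside, z up
- short_2: the same kind of short stout jar, 44 mm diameter, 96 mm high, about 0.11 kg, already standing in the short jars' lane, centre 30 to 55 mm past the mouth, not yet home; origin at the centre of its underside, z up
- lane_tall: tall jars' lane, fixed: two wooden rails with a BLUE stripe on top, 30 mm high, 8 mm thick, 152 mm long, 52 mm apart inside; no floor, jars slide on the worktop; flared to about 80 mm over the 22 mm before the mouth. Origin on the worktop at the middle of the mouth, x axis into the lane (away from the robot), z up. At its far end a wooden stop 105 mm high
- lane_short: short jars' lane, as lane_tall but with a YELLOW stripe and a stop 96 mm high. Origin on the worktop at the middle of the mouth, x axis into the lane (away from the robot), z up
- buffer_tall (a joint): how far the blue buffer plate on the tall lane's stop is pushed in, m: 0 relaxed, 0.010 hard end; spring 150 N/m; jar friction on the worktop (mu about 0.6) keeps it in when the fingers leave. Plate 44 mm wide, 4 to 64 mm high; its relaxed face is 84 to 118 mm from the mouth, not reported: feel for it
- buffer_short (a joint): the same for the yellow buffer plate of the short lane: 0 relaxed, 0.010 hard end, spring 150 N/m; relaxed face at its own unreported 84 to 118 mm from the mouth
- honey: bystander: honey jar with a yellow lid, 64 mm diameter, 87 mm high, right of the lanes; origin under its centre
- tin: bystander: round tin, 75 mm diameter, 58 mm high, left of the fixed utensil pot, which with its utensils is 345 mm high and stands left of and beside the lanes (x 0.47 to 0.60, y -0.17 to 0.02); origin under its centre
- mug: bystander: white mug, 80 x 115 mm with its handle, 102 mm high, at the left; origin under its centre
- red_jar: bystander: jar with a red lid, 75 mm diameter, 108 mm high, far right; origin under its centre
Things that resemble listed ones, but are neither listed nor needed, are in the scene too. Leave any pink or purple look-alike of the tall_1 alone.

How it is judged (in metres and radians):
At the end, for the whole second after the job is handed in: Both tall jars upright (0.1 rad) in the blue lane, both short ones in the yellow: centres 12 to 130 mm past the mouth and within 15 mm of the lane's centre line; the jars of a row touch (gap under 6 mm), each buffer plate is held in by at least 2 mm, all at rest (x of tall_1 in the frame of lane_tall between 0.012 and 0.13 m and y of tall_1 in the frame of lane_tall between -0.015 and 0.015 m and x of tall_2 in the frame of lane_tall between 0.012 and 0.13 m and y of tall_2 in the frame of lane_tall between -0.015 and 0.015 m and x of short_1 in the frame of lane_short between 0.012 and 0.13 m and y of short_1 in the frame of lane_short between -0.015 and 0.015 m and x of short_2 in the frame of lane_short between 0.012 and 0.13 m and y of short_2 in the frame of lane_short between -0.015 and 0.015 m and horizontal distance between tall_1 and tall_2 below 0.047 m and horizontal distance between short_1 and short_2 below 0.05 m and value of joint each of buffer_tall, buffer_short above 0.002 m and angle between each of tall_1, tall_2, short_1, short_2's own z axis and vertical below 0.1 rad and linear speed of each of tall_1, tall_2, short_1, short_2 below 0.02 m/s).
It fails at once if a jar is lifted more than 20 mm off the worktop (height (world z) of any of tall_1, tall_2, short_1, short_2 above 0.02 m).
It fails at once if a jar is tipped by more than 0.6 rad (angle between any of tall_1, tall_2, short_1, short_2's own z axis and vertical above 0.6 rad).
It fails at once if a jar is gripped or pressed by the fingers with more than 30 N (contact force between the fingers and tall_1 above 30 N or contact force between the fingers and tall_2 above 30 N or contact force between the fingers and short_1 above 30 N or contact force between the fingers and short_2 above 30 N).
It fails at once if a bystander (honey jar, tin, mug, red-lidded jar) is moved by more than 20 mm (distance of any of honey, tin, mug, red_jar from where it was at the start of the episode above 0.02 m).
It also fails if it takes over 72 s, if anything falls off the work surface, if the arm or the gripper's body presses on something with over 40 N, if the wrist force passes 120 N, or if a joint passes its speed limit or range.

## Working session

There is one attempt and no reset: what is moved stays moved. The work goes in short steps, Python scripts to look and compute and a tool call to move; the robot and the scene stay as the last step left them, time stands still between calls to the robot, and variables do not carry over. Pictures are saved under pics/ and viewed, at most 10 in all, crops included, and the job is handed in when it is done.

Besides the shell and the picture viewer there is one more tool, called after "Emit:" in YAML: its name, and indented under it one key for each argument. play_rows: Moves the arm, as the interface text tells. Shift numbers are shares of 0.15 m and turn numbers shares of 0.08 rad, none past 1 either way. Its arguments: {"type":"object","properties":{"rows":{"type":"array"},"squeeze":{"type":"number"}},"required":["rows"]}

```bash
mkdir -p pics
cat > h.py <<'E'
import numpy as np, cv2
from plant import r
def cast(c,u,v,z):
    R=np.array(c["R"]);t=np.array(c["t"]);C=-R.T@t
    d=R.T@np.array([(u-c["cx"])/c["fx"],(v-c["cy"])/c["fy"],1]);return C+d*(z-C[2])/d[2]
def proj(c,X):
    p=np.array(c["R"])@np.array(X)+np.array(c["t"]);return c["fx"]*p[0]/p[2]+c["cx"],c["fy"]*p[1]/p[2]+c["cy"]
E
python3 - <<'E'
from h import *
a=r.capture("scene");b=r.capture("top")
np.save("top.npy",b,allow_pickle=True);np.save("scene.npy",a,allow_pickle=True)
cv2.imwrite("pics/s.png",cv2.resize(a["image"],(800,600)));cv2.imwrite("pics/t.png",cv2.resize(b["image"],(800,600)))
for c in(a,b):print(-np.array(c["R"]).T@c["t"],c["fx"],np.array(c["R"]).round(2).tolist())
print(r.get_state())
E
```

```text
[-0.19799072 -0.96865196  0.82011523] 443.28431934459473 [[0.75, -0.66, -0.02], [-0.41, -0.43, -0.81], [0.53, 0.61, -0.59]]
[ 0.39386891 -0.14280689  1.3039585 ] 444.4634869351597 [[0.02, -1.0, 0.01], [-1.0, -0.02, -0.07], [0.07, -0.01, -1.0]]
{'time_s': 0.1, 'joints': array([-5.12747024e+01,  2.05872750e+01,  6.37158498e-01, -1.74781121e-02,
       -7.01358661e+01, -1.65067343e+01]), 'qd': array([ 0.0305898 , -0.09915688,  0.22696991,  0.0401495 ,  0.04663492,
        0.04983225]), 'joint_torque': array([-1.59800984e-03, -5.84162879e+01,  2.93750507e+01,  7.01554075e+00,
        1.01540732e-02, -5.22819369e-05]), 'tcp_pos': array([ 0.25504014, -0.62447281,  0.22570366]), 'eef_rot': array([ 1.79912892e+02, -8.67813660e-03, -1.57787381e+02]), 'contact_force': array([-0.16888543, -0.05788293, -0.00733476]), 'moment': array([-0.02314571,  0.02918159, -0.05708281]), 'gripper_force': 0.0, 'gripper_width': 0.0877877018754543}
```

View pics/s.png

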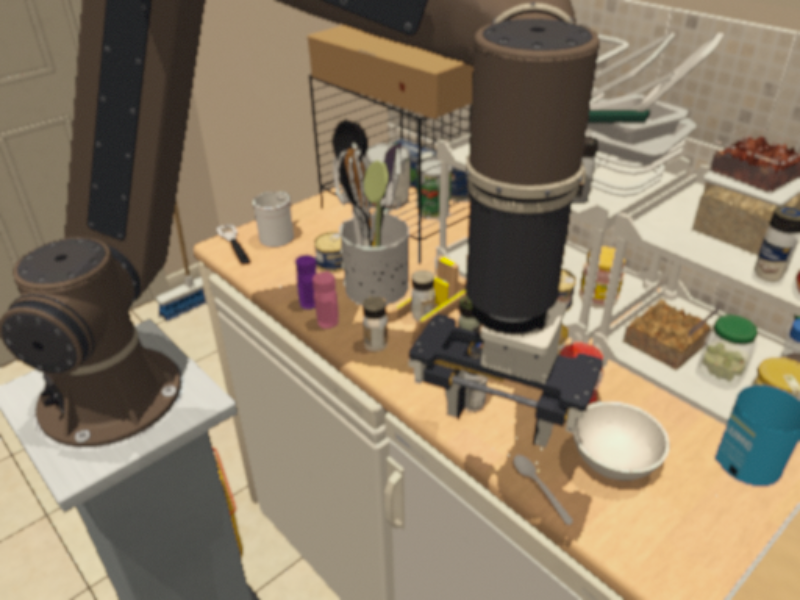

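View pics/t.png

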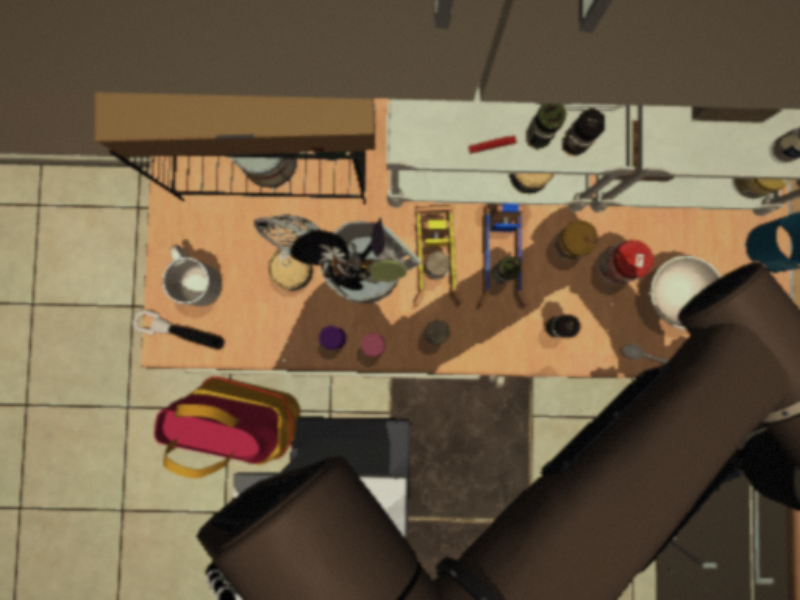

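The top view (800x600 coordinates) shows the yellow lane at about (436,250) and the blue lane at (503,250). The dark-lidded strays are at (437,332) and (564,326). Purple (332,338) and pink (372,345) are decoys, and the dark jars at (547,125) and (584,130) stand on the rack. The scene view shows the left stray at (375,322), with the right one hidden by the gripper. I'll crop closer and take a wrist view.

Run:
```python
from h import *
b=np.load("top.npy",allow_pickle=True).item();a=np.load("scene.npy",allow_pickle=True).item()
w=r.capture("wrist");print(w["T_tool_cam"],w["fx"])
t=b["image"][120:240,250:400]; s=a["image"][150:240,190:310]
o=np.zeros((600,800,3),np.uint8)
o[:400,:500]=cv2.resize(t,(500,400),interpolation=2)
o[:225,500:800]=cv2.resize(s,(300,225),interpolation=2)
o[300:525,500:800]=cv2.resize(w["image"],(300,225))
cv2.imwrite("pics/c.png",o)
# lid/base guesses
for n,(u,v) in dict(strayL=(437,332),strayR=(564,326),yl=(436,262),bl=(507,268)).items():
  print(n,cast(b,u*.64,v*.64,.1).round(3))
print(cast(a,374*.64,303*.64,.1),cast(a,374*.64,343*.64,0))
```

```text
[[-1.91041675e-04 -9.65969642e-01 -2.58655397e-01  6.99048506e-02]
 [ 9.99999858e-01 -3.13107697e-04  4.30730939e-04  2.01629744e-03]
 [-4.97060006e-04 -2.58655278e-01  9.65969565e-01 -1.57910956e-01]
 [ 0.00000000e+00  0.00000000e+00  0.00000000e+00  1.00000000e+00]] 287.17624901220887
strayL [ 0.417 -0.207  0.1  ]
strayR [ 0.433 -0.427  0.1  ]
yl [ 0.539 -0.203  0.1  ]
bl [ 0.531 -0.327  0.1  ]
[ 0.41452691 -0.2150557   0.1       ] [ 0.41905741 -0.20429033  0.        ]
```

View pics/c.png

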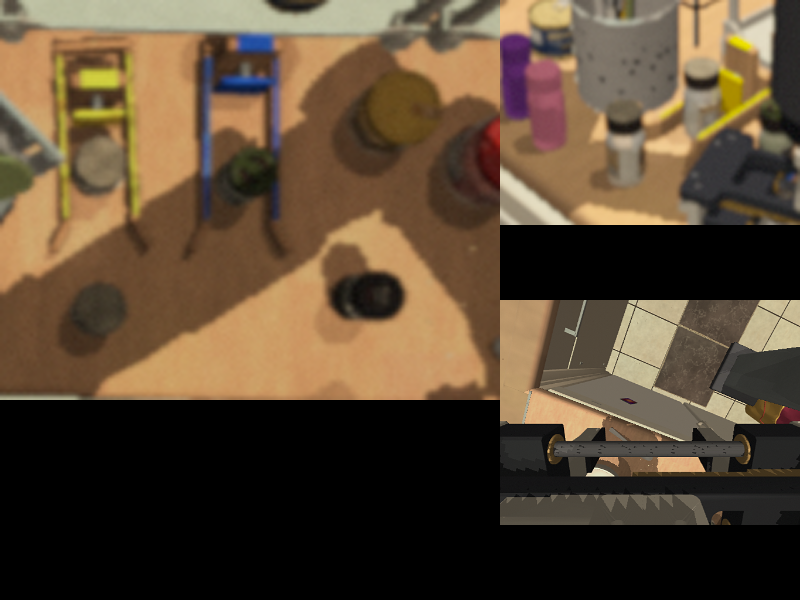

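The left stray has the same clear body and grey lid as the yellow-lane jar. The right stray has a black lid, and its height is still unverified. Next I'll measure the lanes and lids from the top view, then move the arm off the occluded area.

```bash
cat >> h.py <<'E'
def blobs(c,lo,hi,amin,roi=None):
    hsv=cv2.cvtColor(c["image"],cv2.COLOR_BGR2HSV);m=cv2.inRange(hsv,lo,hi)
    if roi: k=np.zeros_like(m);k[roi[1]:roi[3],roi[0]:roi[2]]=1;m*=k
    n,l,s,ce=cv2.connectedComponentsWithStats(m)
    return [(s[i],ce[i],np.argwhere(l==i)[:,::-1]) for i in range(1,n) if s[i][4]>=amin]
E
python3 - <<'E'
from h import *
b=np.load("top.npy",allow_pickle=True).item()
roi=(255,125,345,200)
for n,lo,hi in(("Y",(22,120,70),(35,255,255)),("B",(105,110,50),(125,255,255))):
  for s,ce,p in blobs(b,lo,hi,12,roi):
    q=np.array([cast(b,x,y,.03)[:2] for x,y in p]);
    print(n,s.tolist(),"x",q[:,0].min().round(3),q[:,0].max().round(3),"y@",q[:,1].mean().round(4),"slope",np.polyfit(q[:,0],q[:,1],1).round(3))
hsv=cv2.cvtColor(b["image"],cv2.COLOR_BGR2HSV)
m=(hsv[...,2]<60).astype(np.uint8)
print(hsv[200:224,340:376:2,2]); print(hsv[200:226,268:292:2,2])
E
```

```text
Y [267, 137, 3, 14, 34] x 0.598 0.636 y@ -0.1723 slope [ 0.074 -0.218]
Y [272, 136, 20, 48, 197] x 0.504 0.64 y@ -0.2247 slope [ 0.163 -0.319]
Y [274, 140, 12, 7, 82] x 0.61 0.628 y@ -0.206 slope [-0.05  -0.175]
Y [267, 153, 3, 13, 30] x 0.555 0.589 y@ -0.1744 slope [ 0.057 -0.207]
Y [268, 168, 4, 17, 37] x 0.5 0.546 y@ -0.178 slope [ 0.057 -0.208]
B [322, 130, 9, 6, 48] x 0.646 0.661 y@ -0.3401 slope [ 0.093 -0.4  ]
B [316, 143, 17, 5, 59] x 0.611 0.623 y@ -0.3326 slope [-0.462 -0.047]
[[184 203 205 163 114 112 112 113 115 112 139 185 187 194 203 203 203 203]
 [201 206 204 161 118 113 111 109 110 102  91 113 122 152 190 203 204 205]
 [203 205 205 169 119 113 104  86  84  66  43  47  52  82 149 196 203 204]
 [204 205 206 189 127 112  79  56  58  34  24  24  26  35  83 179 203 204]
 [205 206 205 196 127  95  49  46  40  19  23  20  26  28  37 154 203 203]
 [207 204 205 195 121  73  33  47  27  20  22  24  29  33  26 122 198 204]
 [205 205 203 195 108  52  26  38  17  22  28  35  42  47  26  85 194 205]
 [205 205 204 195 103  35  29  38  19  21  30  41  49  48  24  59 179 203]
 [203 20
[... 1819 characters left out ...]
 65  65  57  60  63  63  58  91 105]
 [100  74  50  60  64  59  59  63  64  59  92 108]
 [ 93  68  48  57  56  58  60  63  64  64  90 106]
 [ 87  69  54  54  60  56  63  68  69  67  93 104]
 [ 86  67  48  47  58  60  64  71  74  76 102 104]
 [ 76  66  56  41  55  58  68  74  72  87 107 103]
 [ 74  69  64  49  51  61  68  70  77  95 105 101]
 [ 74  68  68  57  51  57  65  71  88 102 105 104]
 [ 73  70  65  67  63  58  61  86 103 103 103 106]
 [ 73  69  65  70  69  64  65  94 103 100 102 107]
 [ 74  69  67  67  69  70  75 103 104 100 104 105]
 [ 79  73  69  69  69  70  79 104 105 103 106 106]
 [ 92  69  69  68  70  71  91 102 105 103 106 105]
 [102  77  69  69  74  79 102 106 107 103 103 105]]
```

Emit:
play_rows:
  rows:
    - {"slide":[0,0,-0.2],"delta_rot":[0,0,-1],"fingers":-1}
    - {"slide":[0,0,0],"delta_rot":[0,0,-1],"fingers":-1}
    - {"slide":[0,0,0],"delta_rot":[0,0,-1],"fingers":-1}
    - {"slide":[0,0,0],"delta_rot":[0,0,-1],"fingers":-1}
    - {"slide":[0,0,0],"delta_rot":[0,0,-1],"fingers":-1}
    - {"slide":[0,0,0],"delta_rot":[0,0,-1],"fingers":-1}
    - {"slide":[0,0,0],"delta_rot":[0,0,-1],"fingers":-1}
    - {"slide":[0,0,0],"delta_rot":[0,0,-1],"fingers":-1}

```text
time_s: 1.15
tcp_pos: [0.2552, -0.6247, 0.2561]
eef_rot: [180.0, 0.0, -121.0]
contact_force: [0.4, 0.4, 0.4]
gripper_width: 0.0131
gripper_force: 0.0
```

Emit:
play_rows:
  rows:
    - {"slide":[-0.28,-0.12,0.06],"delta_rot":[0,0,0],"fingers":-0.5}
    - {"slide":[-0.28,-0.12,0.06],"delta_rot":[0,0,0],"fingers":-0.5}
    - {"slide":[-0.28,-0.12,0.06],"delta_rot":[0,0,0],"fingers":-0.5}
    - {"slide":[-0.28,-0.12,0.06],"delta_rot":[0,0,0],"fingers":-0.5}
    - {"slide":[0,0,0],"delta_rot":[0,0,-1],"fingers":-0.5}
    - {"slide":[0,0,0],"delta_rot":[0,0,-1],"fingers":-0.5}
    - {"slide":[0,0,0],"delta_rot":[0,0,0],"fingers":-0.5}

```text
time_s: 2.02
tcp_pos: [0.4037, -0.518, 0.2202]
eef_rot: [180.0, 0.0, -112.0]
contact_force: [-0.7, -0.3, -0.2]
gripper_width: 0.0222
gripper_force: 0.0
```

```bash
cat >> h.py <<'E'
from scipy.spatial.transform import Rotation as Ro
def pose(s=None):
    s=s or r.get_state();return np.array(s["tcp_pos"]),Ro.from_euler("xyz",s["eef_rot"],degrees=True).as_matrix()
def slide(dw,n=1):  # world delta -> units per row
    p,R=pose();return (R.T@np.array(dw)/.15/n).round(3)
def wrist():
    p,R=pose();w=r.capture("wrist");T=np.array(w["T_tool_cam"])
    Rc=R@T[:3,:3];tc=R@T[:3,3]+p
    w["R"]=Rc.T;w["t"]=-Rc.T@tc;return w
E
python3 - <<'E'
from h import *
w=wrist();np.save("w1.npy",w,allow_pickle=True);a=r.capture("scene");np.save("s2.npy",a,allow_pickle=True)
print(pose()[0],r.get_state()["eef_rot"])
o=np.zeros((400,800,3),np.uint8);o[:300,:400]=cv2.resize(w["image"],(400,300));o[:,400:]=cv2.resize(a["image"][160:260,190:290],(400,400))
cv2.imwrite("pics/w1.png",o)
b=np.load("top.npy",allow_pickle=True).item();im=b["image"].astype(int)
for n,d in(("Y",np.minimum(im[...,1],im[...,2])-im[...,0]),("B",im[...,0]-im[...,2])):
  cols=range(262,298) if n=="Y" else range(305,342)
  for v in range(140,196,5):
    row=d[v,list(cols)];L=len(row)//2
    ul,ur=[np.average(np.array(cols)[k],weights=np.clip(row[k]-(np.percentile(row,50)),0,None)**2+1e-9) for k in(slice(0,L),slice(L,None))]
    l=cast(b,ul,v,.03);q=cast(b,ur,v,.03);print(n,v,l[0].round(3),l[1].round(4),q[1].round(4),"mid",((l+q)/2)[1].round(4),"wid",(l[1]-q[1]).round(3))
E
```

```text
[ 0.40354945 -0.51820622  0.22036782] [ 1.79983226e+02  9.49407659e-03 -1.12059316e+02]
Y 140 0.627 -0.1725 -0.2267 mid -0.1996 wid 0.054
Y 145 0.613 -0.1967 -0.2146 mid -0.2056 wid 0.018
Y 150 0.598 -0.1724 -0.2344 mid -0.2034 wid 0.062
Y 155 0.584 -0.1914 -0.2176 mid -0.2045 wid 0.026
Y 160 0.569 -0.1746 -0.2366 mid -0.2056 wid 0.062
Y 165 0.555 -0.1765 -0.2399 mid -0.2082 wid 0.063
Y 170 0.54 -0.1769 -0.2402 mid -0.2086 wid 0.063
Y 175 0.525 -0.1758 -0.2394 mid -0.2076 wid 0.064
Y 180 0.511 -0.1779 -0.2387 mid -0.2083 wid 0.061
Y 185 0.497 -0.1782 -0.2168 mid -0.1975 wid 0.039
Y 190 0.482 -0.1871 -0.2101 mid -0.1986 wid 0.023
Y 195 0.468 -0.1744 -0.2348 mid -0.2046 wid 0.06
B 140 0.63 -0.3011 -0.3552 mid -0.3281 wid 0.054
B 145 0.616 -0.3227 -0.3409 mid -0.3318 wid 0.018
B 150 0.601 -0.298 -0.3589 mid -0.3285 wid 0.061
B 155 0.587 -0.2978 -0.3588 mid -0.3283 wid 0.061
B 160 0.572 -0.299 -0.3592 mid -0.3291 wid 0.06
B 165 0.557 -0.2998 -0.3546 mid -0.3272 wid 0.055
B 170 0.543 -0.3002 -0.3534 mid -0.3268 wid 0.053
B 175 0.528 -0.3003 -0.3573 mid -0.3288 wid 0.057
B 180 0.514 -0.3076 -0.3587 mid -0.3332 wid 0.051
B 185 0.5 -0.3013 -0.3592 mid -0.3303 wid 0.058
B 190 0.485 -0.2906 -0.3559 mid -0.3232 wid 0.065
B 195 0.47 -0.2857 -0.3635 mid -0.3246 wid 0.078
```

View pics/w1.png

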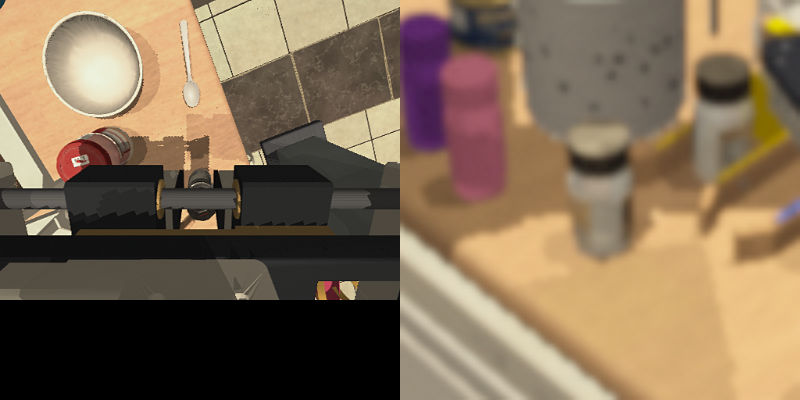

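Run:
```python
from h import *
b=np.load("top.npy",allow_pickle=True).item();a=np.load("s2.npy",allow_pickle=True).item()
def ray(c,u,v):
  p0=cast(c,u,v,0);p1=cast(c,u,v,.3);return p0,(p1-p0)/np.linalg.norm(p1-p0)
def tri(u1,u2):
  p,d=ray(b,*u1);q,e=ray(a,*u2);s=np.linalg.lstsq(np.c_[d,-e],q-p,rcond=None)[0];A=p+s[0]*d;B=q+s[1]*e;return ((A+B)/2).round(4),np.linalg.norm(A-B).round(4)
for v in(193.5,194.5,195.5):print("L lid",tri((279.7,212),(240,v)))
hsvb=cv2.cvtColor(b["image"],cv2.COLOR_BGR2GRAY)
m=(hsvb<45).astype(np.uint8);m[:198]=0;m[220:]=0;m[:,:345]=0;m[:,375:]=0
p=np.argwhere(m)[:,::-1];print("R dark bbox",p.min(0),p.max(0))
for z in(.096,.105):print(z,"R",cast(b,361.2,208.8,z).round(4),"diam",(cast(b,352.5,208.8,z)-cast(b,369.8,208.8,z))[1].round(4),"L",cast(b,279.7,212,z).round(4),"diam",(cast(b,271.5,212,z)-cast(b,287.5,212,z))[1].round(4))
# base of R jar: near-side (left) edge at u~350
print("R base left edge z0",cast(b,349.5,209,0).round(4))
for x in(.437,.417):
  pass
print("scene px of L axis at z=.0 :",proj(a,[.417,-.207,0]),proj(a,[.417,-.207,.096]))
o=np.hstack([cv2.resize(b["image"][195:230,340:385],(450,350),interpolation=2)]);cv2.imwrite("pics/r.png",o)
```

```text
L lid (array([ 0.42  , -0.2082,  0.0947]), np.float64(0.0038))
L lid (array([ 0.42  , -0.2083,  0.0914]), np.float64(0.0035))
L lid (array([ 0.4199, -0.2084,  0.088 ]), np.float64(0.0032))
R dark bbox [350 202] [369 214]
0.096 R [ 0.4323 -0.4285  0.096 ] diam 0.0471 L [ 0.4185 -0.207   0.096 ] diam 0.0434
0.105 R [ 0.432  -0.4264  0.105 ] diam 0.0468 L [ 0.4183 -0.2065  0.105 ] diam 0.0431
R base left edge z0 [ 0.4339 -0.4168  0.    ]
scene px of L axis at z=.0 : (np.float64(239.4304390570826), np.float64(220.2775152450991)) (np.float64(238.18606635890808), np.float64(193.44761797175133))
```

View pics/r.png

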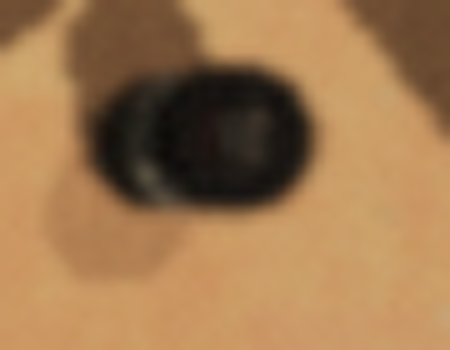

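Left stray triangulates to about 0.093 m high, so it is short_1. The right stray has a lid about 40 mm wide at (.432,-.435), so it is tall_1 and goes to the blue lane. I'll tilt the tool about 30° so the gripper body clears the jar's lid while the tips push low.

Emit:
play_rows:
  rows:
    - {"slide":[0,0,0],"delta_rot":[0,0,1],"fingers":-0.5}
    - {"slide":[0,0,0],"delta_rot":[0,-1,0],"fingers":-0.5}
    - {"slide":[0,0,0],"delta_rot":[0,-1,0],"fingers":-0.5}
    - {"slide":[0,0,0],"delta_rot":[0,-1,0],"fingers":-0.5}
    - {"slide":[0,0,0],"delta_rot":[0,-1,0],"fingers":-0.5}
    - {"slide":[0,0,0],"delta_rot":[0,-1,0],"fingers":-0.5}
    - {"slide":[0,0,0],"delta_rot":[0,-1,0],"fingers":-0.5}
    - {"slide":[0,0,0],"delta_rot":[0,-0.7,0],"fingers":-0.5}

```text
time_s: 3.12
tcp_pos: [0.4031, -0.5188, 0.2202]
eef_rot: [179.9, 30.9, -116.7]
contact_force: [0.7, 0.2, -0.7]
gripper_width: 0.0217
gripper_force: 0.0
```

Run:
```python
from h import *
b=np.load("top.npy",allow_pickle=True).item()
p,R=pose();print(p,R.round(3).tolist(),r.get_state()["joints"].round(1))
print("red",cast(b,632*.64,260*.64,.108))
print("to descend:",slide(np.array([.40,-.487,.10])-p), "then down .085:",slide([0,0,-.085],4))
print("unit dirs per 10mm x,y,z:",slide([.01,0,0]),slide([0,.01,0]),slide([0,0,.01]))
```

```text
[ 0.40313104 -0.51883641  0.22015253] [[-0.386, -0.894, 0.229], [-0.767, 0.449, 0.459], [-0.513, 0.001, -0.859]] [-52.5  30.2  19.5 -27.5 -93.4  27.6]
red [ 0.54960835 -0.54259321  0.108     ]
to descend: [0.256 0.113 0.78 ] then down .085: [ 0.073 -0.     0.122]
unit dirs per 10mm x,y,z: [-0.026 -0.06   0.015] [-0.051  0.03   0.031] [-0.034  0.    -0.057]
```

Emit:
play_rows:
  rows:
    - {"slide":[0.064,0.028,0.195],"delta_rot":[0,0,0],"fingers":-0.5}
    - {"slide":[0.064,0.028,0.195],"delta_rot":[0,0,0],"fingers":-0.5}
    - {"slide":[0.064,0.028,0.195],"delta_rot":[0,0,0],"fingers":-0.5}
    - {"slide":[0.064,0.028,0.195],"delta_rot":[0,0,0],"fingers":-0.5}
    - {"slide":[0.07,0,0.118],"delta_rot":[0,0,0],"fingers":-0.5}
    - {"slide":[0.07,0,0.118],"delta_rot":[0,0,0],"fingers":-0.5}
    - {"slide":[0.07,0,0.118],"delta_rot":[0,0,0],"fingers":-0.5}
    - {"slide":[0.07,0,0.118],"delta_rot":[0,0,0],"fingers":-0.5}

```text
time_s: 4.12
tcp_pos: [0.4006, -0.4871, 0.0169]
eef_rot: [-180.0, 30.7, -116.5]
contact_force: [0.1, 0.2, 0.3]
gripper_width: 0.0219
gripper_force: 0.0
```

Run:
```python
from h import *
print(pose()[0]);c=r.capture("scene");w=r.capture("top")
o=np.zeros((400,800,3),np.uint8);o[:,:400]=cv2.resize(w["image"][130:230,300:400],(400,400));o[:,400:]=cv2.resize(c["image"][150:290,200:340],(400,400))
cv2.imwrite("pics/d.png",o)
```

```text
[ 0.40063966 -0.48708221  0.01686178]
```

View pics/d.png

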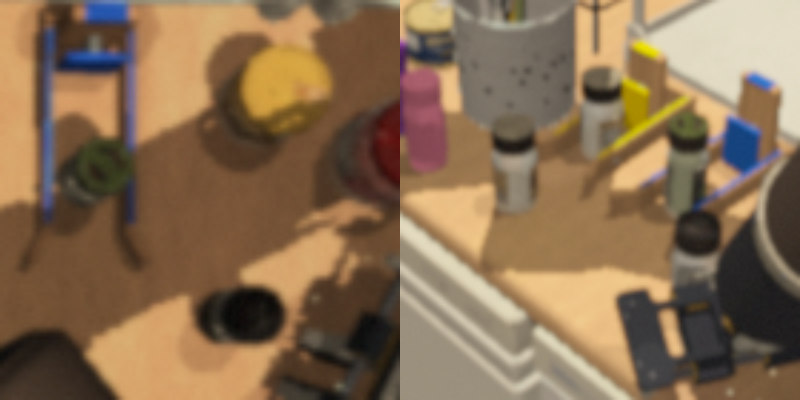

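The crop shows the tips behind the black-lidded stray, with the blue rails' flare tips near x≈0.465. I'll nestle the tips against the jar and start pushing in +y.

Emit:
play_rows:
  rows:
    - {"slide":[-0.068,-0.01,0.041],"delta_rot":[0,0,0],"fingers":-0.5}
    - {"slide":[-0.068,-0.01,0.041],"delta_rot":[0,0,0],"fingers":-0.5}
    - {"slide":[-0.068,-0.01,0.041],"delta_rot":[0,0,0],"fingers":-0.5}
    - {"slide":[-0.061,0.036,0.037],"delta_rot":[0,0,0],"fingers":-0.5}
    - {"slide":[-0.061,0.036,0.037],"delta_rot":[0,0,0],"fingers":-0.5}
    - {"slide":[-0.061,0.036,0.037],"delta_rot":[0,0,0],"fingers":-0.5}

```text
time_s: 4.97
tcp_pos: [0.4204, -0.4201, 0.0177]
eef_rot: [-180.0, 30.7, -116.5]
contact_force: [-0.2, -0.9, 1.4]
gripper_width: 0.0219
gripper_force: 0.5
```

```bash
cat >> h.py <<'E'
def darkR(z=.105,roi=(290,190,380,225),th=45):
    b=r.capture("top");g=cv2.cvtColor(b["image"],cv2.COLOR_BGR2GRAY);print(pose()[0].round(4))
    return b
E
python3 - <<'E'
from h import *
b=r.capture("top");a=r.capture("scene");print(pose()[0].round(4))
o=np.zeros((400,800,3),np.uint8);o[:,:400]=cv2.resize(b["image"][130:230,300:400],(400,400));o[:,400:]=cv2.resize(a["image"][150:290,200:340],(400,400))
cv2.imwrite("pics/e.png",o)
E
```

```text
[ 0.4203 -0.4193  0.0178]
```

View pics/e.png

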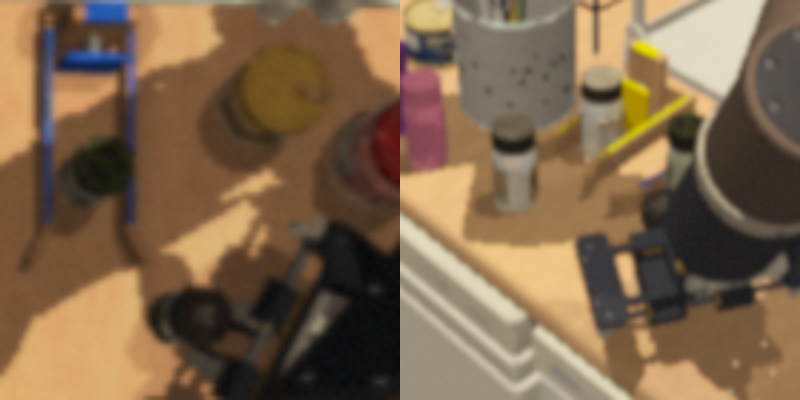

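Emit:
play_rows:
  rows:
    - {"slide":[-0.056,0.033,0.034],"delta_rot":[0,0,0],"fingers":-0.5}
    - {"slide":[-0.056,0.033,0.034],"delta_rot":[0,0,0],"fingers":-0.5}
    - {"slide":[-0.056,0.033,0.034],"delta_rot":[0,0,0],"fingers":-0.5}
    - {"slide":[-0.056,0.033,0.034],"delta_rot":[0,0,0],"fingers":-0.5}
    - {"slide":[-0.056,0.033,0.034],"delta_rot":[0,0,0],"fingers":-0.5}
    - {"slide":[-0.056,0.033,0.034],"delta_rot":[0,0,0],"fingers":-0.5}
    - {"slide":[0.114,0,-0.068],"delta_rot":[0,0,0],"fingers":-0.5}
    - {"slide":[0.114,0,-0.068],"delta_rot":[0,0,0],"fingers":-0.5}

```text
time_s: 6.08
tcp_pos: [0.402, -0.3912, 0.0171]
eef_rot: [180.0, 30.7, -116.5]
contact_force: [-0.6, -0.2, 0.3]
gripper_width: 0.0218
gripper_force: 0.0
```

Run:
```python
from h import *
b=r.capture("top");a=r.capture("scene");print(pose()[0].round(4),r.get_state()["joints"].round(1))
o=np.zeros((400,800,3),np.uint8);o[:,:400]=cv2.resize(b["image"][130:230,270:370],(400,400));o[:,400:]=cv2.resize(a["image"][150:290,200:340],(400,400))
cv2.imwrite("pics/f.png",o)
print("jar exp px at (.432,-.331):",proj(b,[.432,-.331,.105]),proj(b,[.432,-.331,0]))
print(slide([.01,0,0]),slide([0,.01,0]),slide([0,0,.01]))
```

```text
[ 0.4012 -0.3929  0.0166] [-46.2  32.4  -5.6 -31.5 -66.7  36.1]
jar exp px at (.432,-.331): (np.float64(325.9081036281429), np.float64(207.97854596702788)) (np.float64(320.28359665136725), np.float64(208.986980800289))
[-0.026 -0.06   0.015] [-0.051  0.03   0.03 ] [-0.034  0.    -0.057]
```

View pics/f.png

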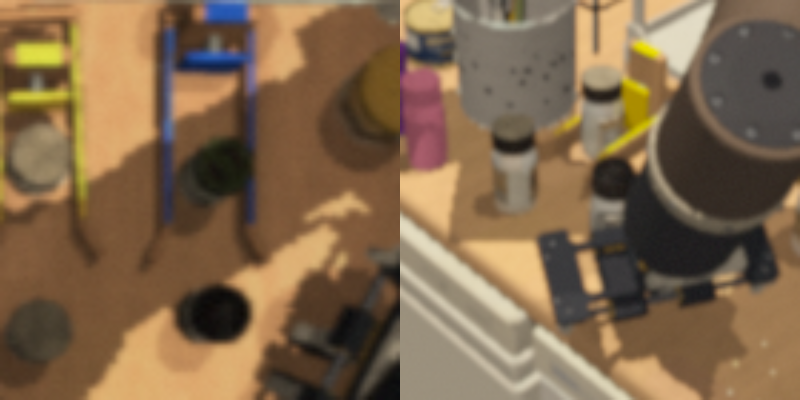

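tall_1 now stands upright at about (.432,-.329), in line with the blue lane. Next I'll lift and swing round to push along +x.

Emit:
play_rows:
  rows:
    - {"slide":[-0.147,0,-0.245],"delta_rot":[0,0,0],"fingers":-0.5}
    - {"slide":[-0.147,0,-0.245],"delta_rot":[0,0,0],"fingers":-0.5}
    - {"slide":[-0.147,0,-0.245],"delta_rot":[0,0,0],"fingers":-0.5}
    - {"slide":[0,0,0],"delta_rot":[0.597,0,1],"fingers":-0.5}
    - {"slide":[0,0,0],"delta_rot":[0.597,0,1],"fingers":-0.5}
    - {"slide":[0,0,0],"delta_rot":[0.597,0,1],"fingers":-0.5}
    - {"slide":[0,0,0],"delta_rot":[0.597,0,1],"fingers":-0.5}
    - {"slide":[0,0,0],"delta_rot":[0.597,0,1],"fingers":-0.6}

```text
time_s: 7.18
tcp_pos: [0.4022, -0.3905, 0.1454]
eef_rot: [-180.0, 30.7, -143.4]
contact_force: [0.2, 0.2, -0.0]
gripper_width: 0.0188
gripper_force: 0.0
```

Emit:
play_rows:
  rows:
    - {"slide":[0,0,0],"delta_rot":[0.597,0,1],"fingers":-0.6}
    - {"slide":[0,0,0],"delta_rot":[0.597,0,1],"fingers":-0.6}
    - {"slide":[0,0,0],"delta_rot":[0.597,0,1],"fingers":-0.6}
    - {"slide":[0,0,0],"delta_rot":[0.597,0,1],"fingers":-0.6}
    - {"slide":[0,0,0],"delta_rot":[0.597,0,1],"fingers":-0.6}
    - {"slide":[0,0,0],"delta_rot":[0.597,0,1],"fingers":-0.6}
    - {"slide":[0,0,0],"delta_rot":[0.42,0,0.7],"fingers":-0.6}
    - {"slide":[0,0,0],"delta_rot":[0,0,0],"fingers":-0.6}

```text
time_s: 8.18
tcp_pos: [0.4024, -0.3895, 0.1457]
eef_rot: [-179.9, 30.8, -178.9]
contact_force: [1.2, 0.9, 1.4]
gripper_width: 0.0176
gripper_force: 0.0
```

Run:
```python
from h import *
p,R=pose();print(p,r.get_state()["eef_rot"].round(2),r.get_state()["joints"].round(1))
print(slide(np.array([.375,-.331,.15])-p),slide([.01,0,0]),slide([0,.01,0]),slide([0,0,.01]))
```

```text
[ 0.40235756 -0.38953157  0.14568858] [-179.86   30.78 -178.88] [-40.5   6.6 -24.4 -32.1 -39.5 -26.8]
[ 0.135  0.393 -0.115] [-0.057 -0.001  0.034] [-0.001  0.067  0.001] [-0.034 -0.    -0.057]
```

Emit:
play_rows:
  rows:
    - {"slide":[0.057,0.131,-0.034],"delta_rot":[0,0,0],"fingers":-0.6}
    - {"slide":[0.057,0.131,-0.034],"delta_rot":[0,0,0],"fingers":-0.6}
    - {"slide":[0.057,0.131,-0.034],"delta_rot":[0,0,0],"fingers":-0.6}
    - {"slide":[0.109,0,0.182],"delta_rot":[0,0,0],"fingers":-0.6}
    - {"slide":[0.109,0,0.182],"delta_rot":[0,0,0],"fingers":-0.6}
    - {"slide":[0.109,0,0.182],"delta_rot":[0,0,0],"fingers":-0.6}
    - {"slide":[0.109,0,0.182],"delta_rot":[0,0,0],"fingers":-0.6}
    - {"slide":[0,0,0],"delta_rot":[0,0,0],"fingers":-0.6}

```text
time_s: 9.18
tcp_pos: [0.3704, -0.3318, 0.0159]
eef_rot: [179.9, 30.6, -179.1]
contact_force: [0.1, -1.0, 1.3]
gripper_width: 0.0172
gripper_force: 0.0
```

Run:
```python
from h import *
p,R=pose();print(p,r.get_state()["eef_rot"].round(2),r.get_state()["joints"].round(1))
```

```text
[ 0.37044351 -0.33178088  0.01594549] [ 179.89   30.6  -179.11] [-42.6  14.6 -33.  -48.7 -27.9  -5.5]
```

Emit:
play_rows:
  rows:
    - {"slide":[-0.068,-0.001,0.041],"delta_rot":[0,0,0],"fingers":-0.6}
    - {"slide":[-0.068,-0.001,0.041],"delta_rot":[0,0,0],"fingers":-0.6}
    - {"slide":[-0.068,-0.001,0.041],"delta_rot":[0,0,0],"fingers":-0.6}
    - {"slide":[-0.068,-0.001,0.041],"delta_rot":[0,0,0],"fingers":-0.6}
    - {"slide":[-0.068,-0.001,0.041],"delta_rot":[0,0,0],"fingers":-0.6}
    - {"slide":[-0.068,-0.001,0.041],"delta_rot":[0,0,0],"fingers":-0.6}
    - {"slide":[-0.068,-0.001,0.041],"delta_rot":[0,0,0],"fingers":-0.6}
    - {"slide":[-0.068,-0.001,0.041],"delta_rot":[0,0,0],"fingers":-0.6}

```text
time_s: 10.18
tcp_pos: [0.4675, -0.3313, 0.0176]
eef_rot: [-179.9, 30.8, -178.9]
contact_force: [-2.5, 0.1, 1.8]
gripper_width: 0.0175
gripper_force: 1.2
```

Emit:
play_rows:
  rows:
    - {"slide":[0.057,0,-0.034],"delta_rot":[0,0,0],"fingers":-1}
    - {"slide":[0,0,0],"delta_rot":[0,0,0],"fingers":-1}
    - {"slide":[0,0,0],"delta_rot":[0,0,0],"fingers":-1}
    - {"slide":[0,0,0],"delta_rot":[0,0,0],"fingers":-1}

```text
time_s: 10.68
tcp_pos: [0.4567, -0.3317, 0.0178]
eef_rot: [-179.9, 30.8, -178.9]
contact_force: [-0.6, 0.4, -0.4]
gripper_width: 0.0007
gripper_force: 0.0
```

Run:
```python
from h import *
p,R=pose();print(p,r.get_state()["eef_rot"].round(2))
b=r.capture("top");a=r.capture("scene")
o=np.zeros((400,800,3),np.uint8);o[:,:400]=cv2.resize(b["image"][130:230,270:370],(400,400));o[:,400:]=cv2.resize(a["image"][150:290,200:340],(400,400))
cv2.imwrite("pics/g.png",o)
```

```text
[ 0.45672529 -0.33169724  0.01777992] [-179.85   30.79 -178.94]
```

View pics/g.png

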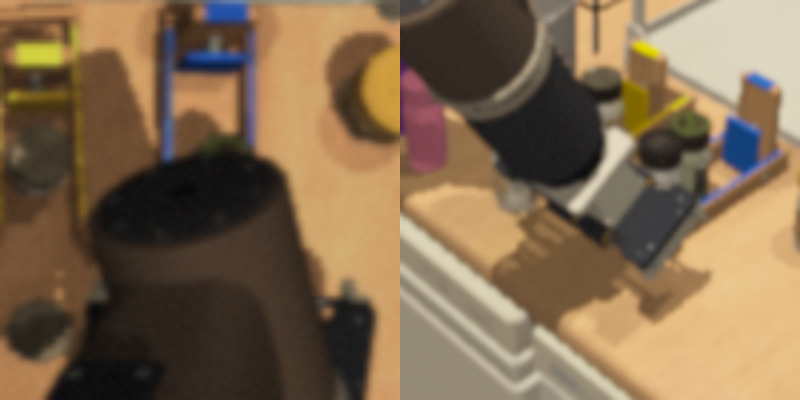

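Both tall jars are in line and upright. With the fingers shut, I'll push home in small steps and watch the force for the buffer's hard end.

Emit:
play_rows:
  rows:
    - {"slide":[-0.046,-0.001,0.027],"delta_rot":[0,0,0],"fingers":-1}
    - {"slide":[-0.046,-0.001,0.027],"delta_rot":[0,0,0],"fingers":-1}
    - {"slide":[-0.046,-0.001,0.027],"delta_rot":[0,0,0],"fingers":-1}
    - {"slide":[-0.046,-0.001,0.027],"delta_rot":[0,0,0],"fingers":-1}
    - {"slide":[-0.046,-0.001,0.027],"delta_rot":[0,0,0],"fingers":-1}
    - {"slide":[-0.046,-0.001,0.027],"delta_rot":[0,0,0],"fingers":-1}
    - {"slide":[0,0,0],"delta_rot":[0,0,0],"fingers":-1}

```text
time_s: 11.65
tcp_pos: [0.5056, -0.3315, 0.018]
eef_rot: [-179.8, 30.8, -178.9]
contact_force: [0.3, 0.5, 1.0]
gripper_width: 0.0006
gripper_force: 0.0
```

Emit:
play_rows:
  rows:
    - {"slide":[-0.023,0,0.014],"delta_rot":[0,0,0],"fingers":-1}
    - {"slide":[-0.023,0,0.014],"delta_rot":[0,0,0],"fingers":-1}

```text
time_s: 11.9
tcp_pos: [0.5128, -0.3315, 0.0179]
eef_rot: [-179.9, 30.8, -178.9]
contact_force: [-1.3, -0.1, 1.2]
gripper_width: 0.0002
gripper_force: 0.6
```

Emit:
play_rows:
  rows:
    - {"slide":[-0.017,0,0.01],"delta_rot":[0,0,0],"fingers":-1}

```text
time_s: 12.02
tcp_pos: [0.516, -0.3314, 0.0179]
eef_rot: [-179.9, 30.8, -178.9]
contact_force: [-1.6, -0.3, 0.5]
gripper_width: 0.0006
gripper_force: 0.6
```

```bash
cat >> h.py <<'E'
def plate(c,col):
    im=c["image"].astype(int);out=[]
    for u in (range(319,330) if col=="B" else range(275,283)):
        d=(im[120:160,u,0]-im[120:160,u,2]) if col=="B" else (np.minimum(im[120:160,u,1],im[120:160,u,2])-im[120:160,u,0])
        out.append(d)
    return np.mean(out,0).round().astype(int)
E
python3 - <<'E'
from h import *
b=np.load("top.npy",allow_pickle=True).item();c=r.capture("top")
print(plate(b,"B"));print(plate(c,"B"));print(plate(b,"Y"));print(plate(c,"Y"))
print("px/10mm",proj(b,[.604,-.33,.064]),proj(b,[.614,-.33,.064]))
E
```

```text
[ -28  -28  -27  -28  -27  -27  -27  -26  -23   -7   46   77   78   78
   71   28  -23  -41  -40  -35  -32  -28    2   80  113   83   51   17
  -36  -77  -90  -92  -95 -100 -102 -102 -102 -101  -97  -91]
[-28 -29 -28 -28 -28 -28 -28 -27 -24  -8  49  82  84  84  76  30 -25 -43
 -43 -38 -34 -31  -8  54  64  20 -14 -21 -20 -21 -22 -23 -23 -23 -23 -24
 -24 -24 -25 -26]
[ 27  27  28  28  27  27  26  25  25  32  42  39  45  49  38  27  29  26
  23  27  64 121 139 142 141 131  81  30  17  15  14  16  51 114 127  92
  59  42  26  20]
[28 28 28 28 28 28 27 26 24 23 25 26 27 25 19 16 16 19 21 26 40 66 77 79
 79 73 43 18 11 10 11 13 29 60 62 43 28 20 12  7]
px/10mm (np.float64(323.98784095512934), np.float64(147.34660264169588)) (np.float64(324.0308032273298), np.float64(143.83599645397555))
```

Emit:
play_rows:
  rows:
    - {"slide":[-0.017,0,0.01],"delta_rot":[0,0,0],"fingers":-1}

```text
time_s: 12.2
tcp_pos: [0.5187, -0.3313, 0.0179]
eef_rot: [-179.9, 30.8, -178.9]
contact_force: [-1.3, -0.4, -0.4]
gripper_width: 0.0006
gripper_force: 0.6
```

Emit:
play_rows:
  rows:
    - {"slide":[-0.017,0,0.01],"delta_rot":[0,0,0],"fingers":-1}

```text
time_s: 12.32
tcp_pos: [0.5219, -0.3313, 0.018]
eef_rot: [-179.9, 30.8, -178.9]
contact_force: [-1.2, 1.0, -0.4]
gripper_width: 0.0007
gripper_force: 0.6
```

Emit:
play_rows:
  rows:
    - {"slide":[-0.012,0,0.007],"delta_rot":[0,0,0],"fingers":-1}

```text
time_s: 12.45
tcp_pos: [0.524, -0.3312, 0.0179]
eef_rot: [-179.9, 30.8, -178.9]
contact_force: [-1.6, -0.1, 0.9]
gripper_width: 0.0005
gripper_force: 0.8
```

Run:
```python
from h import *
c=r.capture("top");print(plate(c,"B"));print([r.get_state()[k] for k in("contact_force","gripper_force")])
```

```text
[-29 -29 -28 -28 -28 -28 -28 -27 -25  -7  50  82  85  84  77  31 -25 -44
 -43 -37 -31 -23 -11 -13 -19 -21 -23 -24 -23 -21 -21 -21 -21 -23 -23 -23
 -22 -22 -20 -19]
[array([-0.45908362, -0.09864897,  0.17718192]), 0.5741674080491066]
```

Emit:
play_rows:
  rows:
    - {"slide":[-0.012,0,0.007],"delta_rot":[0,0,0],"fingers":-1}

```text
time_s: 12.62
tcp_pos: [0.5258, -0.3311, 0.0179]
eef_rot: [-179.9, 30.8, -178.9]
contact_force: [-1.9, -0.3, 0.3]
gripper_width: 0.0006
gripper_force: 0.9
```

Emit:
play_rows:
  rows:
    - {"slide":[-0.012,0,0.007],"delta_rot":[0,0,0],"fingers":-1}

```text
time_s: 12.75
tcp_pos: [0.5279, -0.3311, 0.0179]
eef_rot: [-179.9, 30.8, -178.9]
contact_force: [-2.3, -0.1, 0.1]
gripper_width: 0.0003
gripper_force: 1.1
```

Run:
```python
from h import *
c=r.capture("top");print(plate(c,"B"));print([r.get_state()[k] for k in("contact_force","gripper_force")])
```

```text
[-28 -29 -28 -28 -28 -28 -28 -27 -24  -8  49  82  85  84  77  30 -25 -44
 -43 -34 -19  -3  -8 -18 -22 -24 -25 -22 -22 -21 -22 -23 -24 -24 -21 -19
 -18 -18 -19 -20]
[array([-0.65893116,  0.76087724,  0.60544692]), 0.9350269753485918]
```

Emit:
play_rows:
  rows:
    - {"slide":[-0.012,0,0.007],"delta_rot":[0,0,0],"fingers":-1}
    - {"slide":[-0.006,0,0.0035],"delta_rot":[0,0,0],"fingers":-1}

```text
time_s: 13.05
tcp_pos: [0.5311, -0.331, 0.0179]
eef_rot: [-179.9, 30.8, -178.9]
contact_force: [-2.6, -0.6, 0.7]
gripper_width: 0.0004
gripper_force: 1.3
```

Emit:
play_rows:
  rows:
    - {"slide":[0.02,0,-0.012],"delta_rot":[0,0,0],"fingers":-1}
    - {"slide":[0.057,0,-0.034],"delta_rot":[0,0,0],"fingers":-1}
    - {"slide":[0.2,0,-0.12],"delta_rot":[0,0,0],"fingers":-1}
    - {"slide":[0.2,0,-0.12],"delta_rot":[0,0,0],"fingers":-1}
    - {"slide":[-0.05,0,-0.31],"delta_rot":[0,0,0],"fingers":-1}
    - {"slide":[-0.17,0,-0.285],"delta_rot":[0,0,0],"fingers":-0.6}
    - {"slide":[-0.17,0,-0.285],"delta_rot":[0,0,0],"fingers":-0.6}

```text
time_s: 13.92
tcp_pos: [0.4294, -0.3327, 0.1633]
eef_rot: [-179.8, 30.8, -179.0]
contact_force: [1.3, -0.3, -0.7]
gripper_width: 0.0144
gripper_force: 0.0
```

Run:
```python
from h import *
c=r.capture("top");print(plate(c,"B"))
a=r.capture("scene");b0=np.load("top.npy",allow_pickle=True).item()
# plate rear/underlying: difference vs start in scene
p,R=pose();print(p,r.get_state()["joints"].round(1),r.get_state()["eef_rot"])
cv2.imwrite("pics/h.png",c["image"]);cv2.imwrite("pics/hs.png",a["image"])
# short stray still there?
print("L diff",np.abs(c["image"][200:224,268:292].astype(int)-b0["image"][200:224,268:292]).mean())
print(slide([.01,0,0]),slide([0,.01,0]),slide([0,0,.01]))
```

```text
[-28 -27 -27 -27 -28 -27 -27 -26 -24  -7  46  76  79  79  71  29 -23 -39
 -36 -26 -12  -6 -11 -16 -20 -23 -23 -22 -22 -21 -21 -21 -20 -18 -14 -11
  -9  -7  -7  -9]
[ 0.43210473 -0.33430559  0.16837983] [-30.2   1.5 -28.7 -27.1 -35.2 -39.7] [-179.39237864   31.23632671 -178.6297592 ]
L diff 39.504050925925924
[-0.057 -0.001  0.035] [-0.001  0.067  0.   ] [-0.035 -0.001 -0.057]
```

Blue plate is held in after release. For the short row, the utensil pot limits the gripper body's left end, so I'll yaw the tool about 16° left and tilt it to about 38°.

Emit:
play_rows:
  rows:
    - {"slide":[0.1,0.1,-0.06],"delta_rot":[-0.607,0,-1],"fingers":-0.5}
    - {"slide":[0.1,0.1,-0.06],"delta_rot":[-0.607,0,-1],"fingers":-0.5}
    - {"slide":[0,0.1,0],"delta_rot":[-0.455,0,-0.75],"fingers":-0.5}
    - {"slide":[0,0,0],"delta_rot":[0,-0.8,0],"fingers":-0.5}
    - {"slide":[0,0,0],"delta_rot":[0,-0.8,0],"fingers":-0.5}
    - {"slide":[0,0,0],"delta_rot":[0,0,0],"fingers":-0.5}

```text
time_s: 14.78
tcp_pos: [0.3896, -0.2909, 0.1612]
eef_rot: [179.9, 38.1, -164.5]
contact_force: [0.3, 0.1, 0.5]
gripper_width: 0.0215
gripper_force: 0.0
```

Run:
```python
from h import *
p,R=pose();print(p,r.get_state()["eef_rot"].round(1),r.get_state()["joints"].round(1),r.get_state()["gripper_width"])
c=np.load("top.npy",allow_pickle=True).item()
for s,ce,q in blobs(c,(150,80,50),(178,255,255),40,(200,190,270,240)):print("pink",s,cast(c,*ce,.09).round(3))
print(slide(np.array([.376,-.219,.15])-p),slide([.01,0,0]),slide([0,.01,0]),slide([0,0,.01]))
```

```text
[ 0.38956663 -0.2908762   0.16122066] [ 179.9   38.1 -164.5] [-44.5   2.3 -26.5 -44.6 -49.6  -3.6] 0.0215166496510142
pink [232 214  14  14 155] [ 0.393 -0.095  0.09 ]
[0.014 0.486 0.085] [-0.051 -0.018  0.04 ] [-0.014  0.064  0.011] [-0.041  0.    -0.052]
```

Emit:
play_rows:
  rows:
    - {"slide":[0.005,0.162,0.028],"delta_rot":[0,0,0],"fingers":-0.5}
    - {"slide":[0.005,0.162,0.028],"delta_rot":[0,0,0],"fingers":-0.5}
    - {"slide":[0.005,0.162,0.028],"delta_rot":[0,0,0],"fingers":-0.5}
    - {"slide":[0,0,0],"delta_rot":[0,0,0],"fingers":-0.5}

```text
time_s: 15.28
tcp_pos: [0.376, -0.217, 0.1505]
eef_rot: [-180.0, 38.1, -164.1]
contact_force: [-0.1, -0.4, -0.1]
gripper_width: 0.0223
gripper_force: 0.0
```

Emit:
play_rows:
  rows:
    - {"slide":[0.135,0,0.172],"delta_rot":[0,0,0],"fingers":-0.5}
    - {"slide":[0.135,0,0.172],"delta_rot":[0,0,0],"fingers":-0.5}
    - {"slide":[0.135,0,0.172],"delta_rot":[0,0,0],"fingers":-0.5}
    - {"slide":[0.135,0,0.172],"delta_rot":[0,0,0],"fingers":-0.5}
    - {"slide":[0,0,0],"delta_rot":[0,0,0],"fingers":-0.5}

```text
time_s: 15.9
tcp_pos: [0.3755, -0.2186, 0.017]
eef_rot: [179.6, 37.9, -164.6]
contact_force: [0.1, -0.3, 1.1]
gripper_width: 0.0219
gripper_force: 0.0
```

Run:
```python
from h import *
s=r.get_state();print(s["tcp_pos"],s["eef_rot"].round(1),s["joints"].round(1),s["gripper_width"])
print(slide([.01,0,0]),slide([0,.01,0]),slide([0,0,.01]))
```

```text
[ 0.37545541 -0.21856863  0.01699936] [ 179.6   37.9 -164.6] [-46.   14.2 -36.5 -63.  -37.5  22.8] 0.02192783274831824
[-0.051 -0.018  0.039] [-0.014  0.064  0.011] [-0.041  0.    -0.053]
```

Emit:
play_rows:
  rows:
    - {"slide":[-0.049,-0.002,0.038],"delta_rot":[0,0,0],"fingers":-0.5}
    - {"slide":[-0.049,-0.002,0.038],"delta_rot":[0,0,0],"fingers":-0.5}
    - {"slide":[-0.0586,-0.0262,0.0447],"delta_rot":[0,0,0],"fingers":-0.5}
    - {"slide":[-0.0586,-0.0262,0.0447],"delta_rot":[0,0,0],"fingers":-0.5}
    - {"slide":[-0.0586,-0.0262,0.0447],"delta_rot":[0,0,0],"fingers":-0.5}
    - {"slide":[-0.0586,-0.0262,0.0447],"delta_rot":[0,0,0],"fingers":-0.5}
    - {"slide":[-0.0586,-0.0262,0.0447],"delta_rot":[0,0,0],"fingers":-0.5}
    - {"slide":[0,0,0],"delta_rot":[0,0,0],"fingers":-0.5}

```text
time_s: 16.9
tcp_pos: [0.454, -0.2179, 0.02]
eef_rot: [-180.0, 38.1, -164.2]
contact_force: [0.6, 0.3, 0.1]
gripper_width: 0.0219
gripper_force: 0.0
```

Emit:
play_rows:
  rows:
    - {"slide":[0.057,0,-0.044],"delta_rot":[0,0,0],"fingers":-0.5}
    - {"slide":[0,0,0],"delta_rot":[0,0,0],"fingers":-1}
    - {"slide":[0,0,0],"delta_rot":[0,0,0],"fingers":-1}
    - {"slide":[0,0,0],"delta_rot":[0,0,0],"fingers":-1}
    - {"slide":[0,0,0],"delta_rot":[0,0,0],"fingers":-1}

```text
time_s: 17.52
tcp_pos: [0.4427, -0.2209, 0.02]
eef_rot: [-180.0, 38.1, -164.3]
contact_force: [-0.0, -0.6, 0.6]
gripper_width: 0.0004
gripper_force: 0.0
```

Run:
```python
from h import *
s=r.get_state();print(s["tcp_pos"],s["eef_rot"].round(1),s["joints"].round(1),s["gripper_width"])
c=r.capture("top");print(plate(c,"Y"));print(plate(c,"B"))
print(slide([.01,0,0]),slide([0,.01,0]),slide([0,0,.01]))
a=r.capture("scene")
o=np.zeros((600,800,3),np.uint8);o[:400,:400]=cv2.resize(c["image"][130:230,250:350],(400,400));o[:,400:]=cv2.resize(a["image"][130:280,220:320],(400,600))
cv2.imwrite("pics/i.png",o)
```

```text
[ 0.44274411 -0.22085072  0.02000233] [-180.    38.1 -164.3] [-38.4  16.  -32.2 -63.  -34.2  15.8] 0.0004105967009379381
[ 27  27  27  27  26  26  26  25  24  33  41  38  45  49  37  28  29  25
  22  27  63 122 139 141 141 130  81  30  16  14  14  16  52 113 126  91
  59  41  26  20]
[-27 -27 -28 -28 -27 -27 -27 -26 -23  -7  46  76  79  79  71  28 -23 -39
 -36 -26 -13  -6 -11 -16 -20 -23 -23 -21 -21 -20 -20 -21 -20 -17 -14 -11
  -9  -7  -7  -9]
[-0.05  -0.018  0.04 ] [-0.014  0.064  0.011] [-0.041 -0.    -0.052]
```

View pics/i.png

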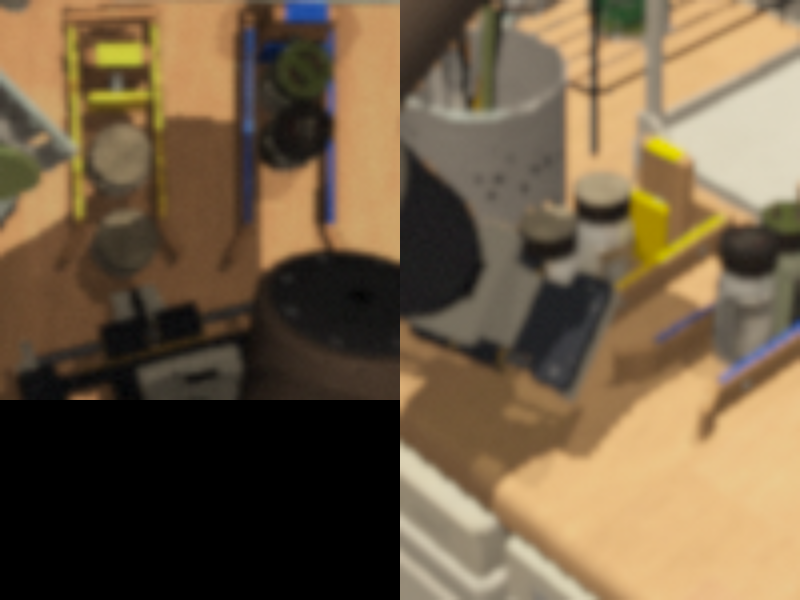

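The crop shows both tall jars touching against the blue plate, and the short stray centred in the yellow flare at crop (125,238). Now I'll push the short row with shut fingers.

Emit:
play_rows:
  rows:
    - {"slide":[-0.054,0.012,0.043],"delta_rot":[0,0,0],"fingers":-1}
    - {"slide":[-0.054,0.012,0.043],"delta_rot":[0,0,0],"fingers":-1}
    - {"slide":[-0.031,-0.008,0.0245],"delta_rot":[0,0,0],"fingers":-1}
    - {"slide":[-0.031,-0.008,0.0245],"delta_rot":[0,0,0],"fingers":-1}
    - {"slide":[0,0,0],"delta_rot":[0,0,0],"fingers":-1}

```text
time_s: 18.25
tcp_pos: [0.4742, -0.2105, 0.0197]
eef_rot: [180.0, 38.1, -164.2]
contact_force: [-0.6, 0.8, 1.0]
gripper_width: 0.0002
gripper_force: 0.1
```

Run:
```python
from h import *
s=r.get_state();print(s["tcp_pos"],s["contact_force"].round(1))
c=r.capture("top");print(plate(c,"Y"))
g=cv2.cvtColor(c["image"],cv2.COLOR_BGR2GRAY);print(g[155:205,276:284].mean(1).round().astype(int))
```

```text
[ 0.47420763 -0.21051916  0.01973469] [-0.6  0.8  1. ]
[ 27  28  28  28  27  28  27  25  25  32  41  39  45  49  38  28  29  26
  23  28  64 122 140 142 142 131  81  30  17  15  13  16  43  96 108  76
  44  30  20  19]
[93 58 54 61 70 75 77 76 77 76 75 74 74 74 76 76 73 60 48 52 57 57 57 57
 56 56 55 55 56 58 58 58 56 48 49 50 48 48 49 54 54 52 41 28 17 15 16 15
 12 14]
```

Emit:
play_rows:
  rows:
    - {"slide":[-0.02,-0.006,0.016],"delta_rot":[0,0,0],"fingers":-1}
    - {"slide":[-0.02,-0.006,0.016],"delta_rot":[0,0,0],"fingers":-1}

```text
time_s: 18.55
tcp_pos: [0.4816, -0.2105, 0.0196]
eef_rot: [180.0, 38.1, -164.3]
contact_force: [-1.6, -0.6, 0.1]
gripper_width: 0.0004
gripper_force: 1.1
```

Run:
```python
from h import *
s=r.get_state();print(s["contact_force"].round(1),s["gripper_force"]);c=r.capture("top");print(plate(c,"Y")[28:])
```

```text
[-1.6 -0.6  0.1] 1.1206040481920354
[17 15 12 13 31 68 72 47 24 19 19 19]
```

Emit:
play_rows:
  rows:
    - {"slide":[-0.015,-0.004,0.012],"delta_rot":[0,0,0],"fingers":-1}

```text
time_s: 18.73
tcp_pos: [0.4845, -0.2103, 0.0196]
eef_rot: [180.0, 38.1, -164.3]
contact_force: [-2.3, -1.1, 1.0]
gripper_width: 0.0003
gripper_force: 1.2
```

Run:
```python
from h import *
s=r.get_state();print(s["contact_force"].round(1),s["gripper_force"]);c=r.capture("top");print(plate(c,"Y")[28:])
```

```text
[-2.3 -1.1  1. ] 1.159603034502652
[16 13 11 12 29 60 57 31 19 17 17 18]
```

Emit:
play_rows:
  rows:
    - {"slide":[-0.015,-0.004,0.012],"delta_rot":[0,0,0],"fingers":-1}

```text
time_s: 18.9
tcp_pos: [0.4875, -0.21, 0.0196]
eef_rot: [180.0, 38.1, -164.3]
contact_force: [-1.4, -1.2, 0.7]
gripper_width: 0.0004
gripper_force: 1.1
```

Emit:
play_rows:
  rows:
    - {"slide":[-0.015,-0.004,0.012],"delta_rot":[0,0,0],"fingers":-1}

```text
time_s: 19.02
tcp_pos: [0.4905, -0.2098, 0.0196]
eef_rot: [180.0, 38.1, -164.3]
contact_force: [-2.7, -0.5, 0.9]
gripper_width: 0.0004
gripper_force: 1.4
```

Run:
```python
from h import *
s=r.get_state();print(s["contact_force"].round(1),s["gripper_force"]);c=r.capture("top");print(plate(c,"Y")[26:])
```

```text
[-2.7 -0.5  0.9] 1.3584549514052924
[82 30 13 10 10 20 36 29 18 16 15 15 16 16]
```

Emit:
play_rows:
  rows:
    - {"slide":[-0.012,-0.004,0.01],"delta_rot":[0,0,0],"fingers":-1}

```text
time_s: 19.2
tcp_pos: [0.4928, -0.2097, 0.0195]
eef_rot: [180.0, 38.1, -164.2]
contact_force: [-2.8, -1.1, 1.1]
gripper_width: 0.0002
gripper_force: 1.7
```

Emit:
play_rows:
  rows:
    - {"slide":[-0.012,-0.004,0.01],"delta_rot":[0,0,0],"fingers":-1}

```text
time_s: 19.32
tcp_pos: [0.4952, -0.2097, 0.0194]
eef_rot: [180.0, 38.1, -164.3]
contact_force: [-4.5, -1.7, 3.0]
gripper_width: 0.0004
gripper_force: 2.0
```

Run:
```python
from h import *
s=r.get_state();print(s["contact_force"].round(1),s["gripper_force"]);c=r.capture("top");print(plate(c,"Y")[24:])
```

```text
[-4.5 -1.7  3. ] 2.0421448779234197
[143 132  83  29  13  13  22  25  19  15  15  14  14  15  14  15]
```

Emit:
play_rows:
  rows:
    - {"slide":[0.02,0.007,-0.016],"delta_rot":[0,0,0],"fingers":-1}
    - {"slide":[0.05,0.018,-0.04],"delta_rot":[0,0,0],"fingers":-1}
    - {"slide":[0.15,0.054,-0.12],"delta_rot":[0,0,0],"fingers":-1}
    - {"slide":[0.15,0.054,-0.12],"delta_rot":[0,0,0],"fingers":-1}
    - {"slide":[0.1,0.036,-0.08],"delta_rot":[0,0,0],"fingers":-1}
    - {"slide":[-0.164,0,-0.208],"delta_rot":[0,0,0],"fingers":-1}
    - {"slide":[-0.164,0,-0.208],"delta_rot":[0,0,0],"fingers":-1}
    - {"slide":[-0.164,0,-0.208],"delta_rot":[0,0,0],"fingers":-1}

```text
time_s: 20.38
tcp_pos: [0.4011, -0.2097, 0.1408]
eef_rot: [180.0, 38.1, -164.3]
contact_force: [0.4, -0.5, -0.3]
gripper_width: 0.0004
gripper_force: 0.0
```

Run:
```python
from h import *
c=r.capture("top");a=r.capture("scene");print(plate(c,"Y")[18:]);print(plate(c,"B")[16:30])
g=cv2.cvtColor(c["image"],cv2.COLOR_BGR2GRAY)
print("short col",g[145:200,276:284].mean(1).round().astype(int))
print("tall col",g[138:180,323:328].mean(1).round().astype(int))
cv2.imwrite("pics/end.png",c["image"])
# bystander movement: template shift against the first picture
b=np.load("top.npy",allow_pickle=True).item()["image"]
for n,(u,v) in dict(honey=(370,155),red=(403,167),tin=(185,172),mug=(121,178),pink=(238,220)).items():
  t=b[v-14:v+14,u-14:u+14];m=cv2.matchTemplate(c["image"][v-24:v+24,u-24:u+24],t,5);_,q,_,l=cv2.minMaxLoc(m);print(n,l[0]-10,l[1]-10,round(q,2))
```

```text
[ 20  24  58 112 129 131 131 121  74  28  15  12  21  34  32  28  28  27
  26  27  26  26]
[-21 -36 -33 -23 -12  -5 -10 -14 -18 -21 -20 -20 -20 -19]
short col [161 104  58  51  42  56  88 104 110 113 110 108 106 104 102 103 104 106
 106  99  87  75  89 104 108 107 107 106 104 103 104 106 109 111 111 104
  82  76  87 103 118 125 121 115 116 117 115 114 112 105  98  95  93  86
  78]
tall col [ 48  44  44  48  45  37  39  43  45  41  37  35  35  41  46  43  30  22
  19  19  20  25  34  34  32  31  25  23  23  21  22  30  52  79 113 132
 138 144 145 146 146 147]
honey -1 -2 0.56
red 0 0 0.87
tin 0 0 1.0
mug 0 0 1.0
pink 0 0 0.88
```

Run:
```python
from h import *
b=np.load("top.npy",allow_pickle=True).item()["image"].astype(int);c=cv2.imread("pics/end.png").astype(int)
for n,im in(("0",b),("1",c)):
  print(n,"B",(im[136:152,315:320,0]-im[136:152,315:320,2]).mean(1).round().astype(int),"Y",(np.minimum(im[146:160,271:275,1],im[146:160,271:275,2])-im[146:160,271:275,0]).mean(1).round().astype(int))
```

```text
0 B [-34 -36 -38 -40 -39 -33  -7  48  70  58  45   9 -48 -81 -91 -92] Y [ 37  22  17  19  18  18  40  83 100  76  56  46  29  21]
1 B [-31 -32 -32 -24   2  26  29  22  15   3 -13 -16 -15 -13 -13 -13] Y [33 18 16 16 36 69 60 38 27 24 22 21 22 22]
```

Both plates are clearly pushed in: blue by about 2.5 px (roughly 7 mm) and yellow by about 2 px (roughly 6 mm). I'm handing in the job.

```bash
python3 -c "
from plant import r
print(r.close_job())"
```

```text
the job is handed in; nothing more can be done
None
```

I pushed the tall stray into the blue lane and the short stray into the yellow lane, each upright and touching its like, with both buffer plates held in (about 7 mm and 6 mm by camera), and handed the job in at about 20 s; no verdict was returned.

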